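Lock the valve unit's service cover with the slotted key

TASK

Lock the white service cover of the valve unit: take the blue-handled flat-blade key out of its stand, feel its blade down into the slot of the brass quarter-turn fastener and turn it clockwise until it seats at its stop, with the slot on the green marks. The fastener has some play, so expect to search for the slot; press only lightly on its face and do not force it against the stop. Then put the key back upright in its stand, fully home, and let go; do not touch the unit with the gripper or disturb the loose things lying around.

Things in the scene. Friction and masses are not known exactly. Their poses are not given: they have to be found in the camera images.
- unit: Valve unit, a fixed grey box 220 (its x) x 160 (its y) x 70 mm high with a white cover on top; origin at the centre of its underside, z up. Three black solenoid valves, 34 mm tall with a 10 mm steel stud on top, stand on the cover's far half (unit x from +35 to +85 mm, y within 58 mm).
- cam_seat (a point): Centre of the fastener's hole on the cover's top face, 70 mm above the table, at unit x = -45, y = 0; axes as the unit's. In it a round brass head, 30 mm in diameter, its top 11 mm above the cover, with a slot 4.6 mm wide and 7 mm deep right across its middle, open at both ends. Red marks on the cover lie along unit x (open), green ones along unit y (locked).
- slot_floor (a point): Nominal centre of the slot's floor, 4 mm above cam_seat. The head FLOATS: its true centre is up to 3 mm from here along unit x and up to 6 mm along unit y (not measured); it can be pushed sideways in that play (friction 4 N per axis). It is sprung: sinks from about 3 N of push, 1.5 N more per mm, bottoms hard after 4 mm (9 N).
- cam (a joint): Turn of the fastener, rad: it grows clockwise seen from above. At 0 (open) the slot lies along unit x; at 1.5708 (locked, hard stop) along unit y. In between the slot direction is unit yaw minus this value. It starts between 0.05 and 0.3, turns against about 0.08 N m of friction and stays where it is left.
- key_grip (a point): Centre of the key's blue flat handle: 34 (key x) x 12 (key y) x 54 mm high (key z, up as it stands); pinch it across the 12 mm. Loose, about 120 g. Below the handle: a dark collar disc 36 mm in diameter, 6 mm thick, underside 36 mm below this point, then a 10 mm round shank.
- key_tip (a point): Centre of the end of the key's flat blade, 98 mm below key_grip, axes as key_grip's. The blade is 16 mm wide (key x), 3 mm thick (key y), 16 mm long.
- stand_hole (a point): Centre of the mouth of the round hole, 25 mm in diameter, in the orange top plate of the key's stand, 70 mm above the table. The stand is fixed, 80 x 80 mm, aluminium and orange. The key hangs upright in the hole at any yaw, its collar resting on the plate: then key_tip is 62 mm below this point and key_grip 36 mm above it. There is 53 mm of open room below the 12 mm plate.
- tray: Bystander: yellow tray 100 x 80 x 30 mm, loose; origin at the centre of its underside.
- tee: Bystander: blue T fitting about 86 x 46 x 22 mm, loose; origin at the underside of its middle.
- coil: Bystander: black solenoid valve 76 x 34 x 46 mm, loose; origin at the underside of its coil.
- jar: Bystander: white jar with blue cap, 70 mm in diameter, 90 mm high, loose; origin at the centre of its underside.
There are look-alikes about, which are no part of the job. What is shaped like the part that bears key_grip but brown or pink is not meant. Of the things shaped like the part that bears stand_hole, the aluminium one is meant.

How it is judged:
On the way, in this order (a step that is already met when the one before it is completed fails the run):
1. the key is held, clear of its stand (z of key_tip in the frame of stand_hole above 0 m and contact force between the fingers and key above 1 N), for 0.1 s.
2. the fastener is at its locked stop with the held key's blade still in its slot (value of joint cam above 1.54 rad and horizontal distance between key_tip and cam_seat below 0.012 m and z of key_tip in the frame of cam_seat below 0.0095 m and contact force between the fingers and key above 1 N), for 0.1 s.
At the end, for the whole second after the job is handed in: The fastener is turned to at least 1.54 rad (stop at 1.57), and the key stands released and at rest in its stand: collar within 4 mm of the plate, blade end within 10 mm of the hole's axis, within 0.1 rad of upright (value of joint cam above 1.54 rad and horizontal distance between key_tip and stand_hole below 0.01 m and z of key_tip in the frame of stand_hole below -0.058 m and angle between key_grip's own z axis and vertical below 0.1 rad and linear speed of key below 0.02 m/s); the robot touches nothing.
It fails at once if the key presses or twists on the unit and its fastener with more than 50 N in all contacts together (contact force between key and unit above 50 N).
It fails at once if before the fastener is locked, the blade is pressed with more than 12 N on the head's face or the cover, its end not down in the slot (contact force between key and unit above 12 N and z of key_tip in the frame of cam_seat above 0.0055 m and value of joint cam below 1.5 rad).
It fails at once if the gripper or arm touches the unit (contact force between the arm and unit above 1 N).
It fails at once if a bystander is moved more than 15 mm (distance of any of tray, tee, coil, jar from where it was at the start of the episode above 0.015 m).
It also fails if it takes over 72 s, if anything falls off the work surface, if the arm or the gripper's body presses on something with over 40 N, if the wrist force passes 120 N, or if a joint passes its speed limit or range.

ROBOT

A 7-joint arm with a two-finger parallel gripper is mounted at the origin on the work surface. World frame = base frame: x ahead of the robot, y to its left, z up, the work surface at z = 0. Lengths are in m, angles in rad, forces in N, time in s.
With the tool pointing down it reaches from about 0.4 to 0.9 m from the base axis. Payload 5.6 kg.
Tool frame: the origin (TCP) lies at the very end of the fingers, on their centre line; the grasp point (between the pads) lies 19 mm behind it (grasp_offset is the distance from the TCP to the grasp point, in m); x points along the fingers, z is the direction in which the jaws open and shut, and the axes are right-handed (so a half turn about x gives the same grasp; the last joint's range is limited). The gripper opens to 92 mm and grips with 3 to 60 N. Pads are 20 mm wide; open, the fingers measure 128 mm over their backs; the gripper's body (75 mm by 189 mm) begins 69 mm behind the grasp point.
Start: joints at [-1.333, 0.468, -0.012, 1.603, 0.006, 1.071, -0.056], TCP at [0.18, 0.625, 0.177] pointing down, gripper open.
Joint ranges: [-2.53, 2.53], [-0.31, 2.02], [-1.57, 1.55], [0.28, 2.44], [-1.29, 4.43], [0.15, 1.84], [-2.92, 2.92]. Speed limits (rad/s): [2.57, 2.57, 3.14, 3.14, 3.14, 3.14, 3.14].

INTERFACE

Orientations are given as a unit quaternion [x, y, z, w].
In Python, from rig import state, grab_frame, camera_model, close_job, grasp_offset gives the robot as it stands.
- The arm moves only by the tool carry_out, never from a script. Its argument "targets" is a list of rows, each a list of 5 numbers: the shift along the tool's x, y, z as a fraction of full scale, then the turn about the tool's x as a fraction of full scale, then the closure, from 0 (fully open) to 1 (shut). In form: [[tx, ty, tz, roll, fingers], ...]. A call has 1 to 20 rows; each row shifts and turns the commanded pose from where the row before left it, along the tool's axes as they then stand; what a row does not reach is not made up. Full scale, the value 1, is 0.025 m for a shift and 6 degrees for a turn. A row lasts 1/8 s, in which the tool goes at most 62.5 mm and 10.7 degrees, less where a joint would pass 70% of its speed; a pose out of reach is approached as far as the arm can. A call with a number of a shift or a turn outside -1 to 1 is refused whole. A call with a gripper value outside its range is refused whole. The fingers move at their own pace and stop on an object; "grip_force" is the grip in N (left out, the last holds). Time passes only in rows, so rows that do not move let the fingers close. It gives the time, the measured TCP pose, the force and the opening at its end, in the units of the state.
- state(): the state, without advancing time (a new reading comes with each control period).
- grab_frame(name): name is "scene" or "top"; returns the picture (480x640x3 uint8, red, green, blue); there is no depth.
- camera_model(name): a dict with "intrinsics" (3x3 intrinsics, pixels), "extrinsics" (4x4, takes a point from world to camera coordinates). Camera axes: x right, y up, looking along -z (the intrinsics and any distortion apply to the point x, -y, -z); pixel columns grow to the right and rows downward; lengths in m; the calibration is good to about 2 mm. A picture is of the moment at which its call begins. camera_model takes no time and is no camera call.
- close_job(): hands the job in, once; it reports no verdict.
The state is a dict: "time": time; "joints": joint angles; "joint_vel": joint speeds; "joint_torque": joint torques, N m; "tcp_pos": TCP position; "tool_rot": TCP orientation; "contact_force": force on the tool from outside, world axes, zero at the start; "wrist_torque": the same for the moment, N m; "gripper_width": finger opening in m.
Only numpy, scipy, OpenCV 4.12 (cv2) and the standard library are available. Lean on these libraries where they do the work, as an engineer would, in place of code of your own. Each camera call takes 0.05 s, during which the arm holds its last target. There are 200 camera calls.

## Working session

There is one attempt and no reset: what is moved stays moved. The work goes in short steps, Python scripts to look and compute and a tool call to move; the robot and the scene stay as the last step left them, time stands still between calls to the robot, and variables do not carry over. Pictures are saved under pics/ and viewed, about 8 in all and at most 12, crops included, and the job is handed in when it is done.

Besides the shell and the picture viewer there is one more tool, called after "Call:" as name(argument=value, ...) on one line, values as JSON. carry_out: Moves the arm, as the interface text tells. Shift numbers are shares of 0.025 m and turn numbers shares of 6 degrees, none past 1 either way. Its arguments: {"type":"object","properties":{"targets":{"type":"array"},"grip_force":{"type":"number"}},"required":["targets"]}

```bash
mkdir -p pics; ls
python3 - <<'E'
from rig import *
import cv2
s=state(); print(s); print(grasp_offset)
for n in("scene","top"):
    cv2.imwrite(f"pics/{n}0.png",grab_frame(n)[:,:,::-1]); print(camera_model(n))
E
```

```text
pics
{'time': 0.0, 'joints': array([-1.33302014,  0.46836307, -0.01158347,  1.60364915,  0.00601514,
        1.07140814, -0.05633209]), 'joint_vel': array([-1.22509454e-03, -1.16702520e-03,  1.66253482e-03,  4.15340459e-04,
        1.70944828e-03, -2.03447126e-03, -2.25844894e-05]), 'joint_torque': array([ 1.66098380e-04, -5.20569742e+01, -1.20360593e-02, -2.43746495e+01,
       -5.65923296e-02,  1.71064393e-02,  1.51620961e-04]), 'tcp_pos': array([0.18002036, 0.62387803, 0.17623901]), 'tool_rot': array([-0.42550866,  0.56554067,  0.4246655 ,  0.56459308]), 'contact_force': array([0.70986503, 0.28593142, 0.21471168]), 'wrist_torque': array([0.05303748, 0.06071383, 0.02085789]), 'gripper_width': 0.09209996083256887}
0.0187
{'intrinsics': array([[574.77791863,   0.        , 325.83729357],
       [  0.        , 574.77791863, 239.36318982],
       [  0.        ,   0.        ,   1.        ]]), 'extrinsics': array([[-0.80146656,  0.59791191,  0.01235714,  0.4131715 ],
       [-0.44230837, -0.60654288,  0.66065803,  0.19314043],
       [ 0.40251044,  0.52402965,  0.75058528, -1.52939111],
       [ 0.        ,  0.        ,  0.        ,  1.        ]])}
{'intrinsics': array([[512.34661857,   0.        , 321.01672544],
       [  0.        , 512.34661857, 239.80925628],
       [  0.        ,   0.        ,   1.        ]]), 'extrinsics': array([[-0.01145242, -0.99953425, -0.02828665,  0.01835727],
       [ 0.98385451, -0.0163165 ,  0.1782248 , -0.52502191],
       [-0.17860333, -0.02578885,  0.98358314, -0.93579762],
       [ 0.        ,  0.        ,  0.        ,  1.        ]])}
```

View pics/scene0.png

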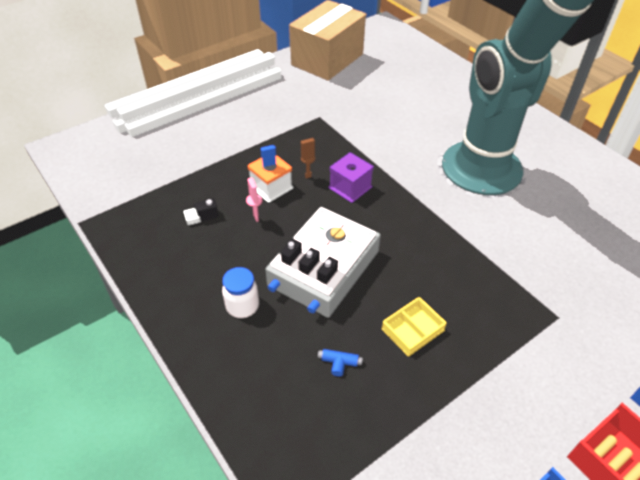

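View pics/top0.png

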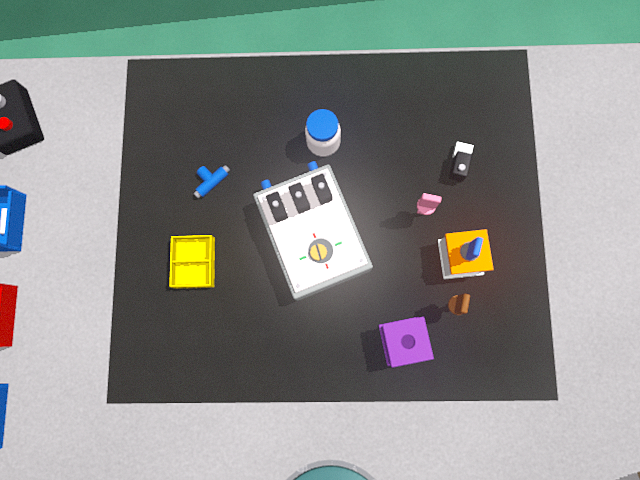

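The top view shows the blue-handled key at (472,247) in the orange and aluminium stand at (468,252). The look-alikes are the pink key (428,204), the brown key (459,304) and the purple stand (407,341). The fastener is at (320,251), between red marks (314,236)/(327,266) and green marks (335,244)/(305,258). I'll confirm these in one enlarged crop and measure.

```bash
cat > h.py <<'E'
import numpy as np, cv2
from rig import *
def ray(n,uv):
    c=camera_model(n);K=c["intrinsics"];E=c["extrinsics"]
    d=np.linalg.inv(K)@np.array([uv[0],uv[1],1.]);d=np.array([d[0],-d[1],-d[2]])
    R=E[:3,:3];return -R.T@E[:3,3],R.T@d
def onz(n,uv,z):
    o,d=ray(n,uv);return (o+d*(z-o[2])/d[2])
def proj(n,p):
    c=camera_model(n);q=c["extrinsics"]@np.append(p,1);q=c["intrinsics"]@np.array([q[0],-q[1],-q[2]]);return q[:2]/q[2]
def tri(a,b):
    (o1,d1),(o2,d2)=ray("scene",a),ray("top",b)
    t=np.linalg.lstsq(np.c_[d1,-d2],o2-o1,rcond=None)[0]
    p,q=o1+t[0]*d1,o2+t[1]*d2;return (p+q)/2,np.linalg.norm(p-q)
def mask(img,lo,hi,box):
    h=cv2.cvtColor(img,cv2.COLOR_RGB2HSV);m=cv2.inRange(h,lo,hi);k=np.zeros_like(m);x0,y0,x1,y1=box;k[y0:y1,x0:x1]=255;return m&k
def blobs(m,amin=5):
    n,l,s,c=cv2.connectedComponentsWithStats(m);return [(s[i,4],c[i].round(1).tolist()) for i in range(1,n) if s[i,4]>=amin]
E
python3 - <<'E'
from h import *
im={n:cv2.imread(f"pics/{n}0.png")[:,:,::-1].copy() for n in("scene","top")}
t,s=im["top"],im["scene"]
box={"top":(240,150,520,310),"scene":(230,130,390,320)}
C={"red":((0,120,80),(6,255,255)),"green":((45,80,60),(85,255,255)),"orange":((8,150,120),(19,255,255)),"brass":((18,70,80),(30,255,255)),"blue":((105,130,40),(125,255,255)),"pink":((160,60,80),(178,255,255))}
for n in im:
    for c in C:print(n,c,blobs(mask(im[n],*C[c],box[n]),3))
for n in im:
    m=mask(im[n],*C["orange"],box[n])|mask(im[n],*C["blue"],(435,220,500,285) if n=="top" else (255,140,285,175))
    c=max(cv2.findContours(m,0,2)[0],key=cv2.contourArea)
    ap=cv2.approxPolyDP(c,4,True)[:,0];print(n,"plate",[(p.tolist(),onz(n,p,.07)[:2].round(4).tolist()) for p in ap])
    b=mask(im[n],*C["blue"],(435,220,500,285) if n=="top" else (255,140,285,175))
    c=max(cv2.findContours(b,0,2)[0],key=cv2.contourArea);print("handle",cv2.minAreaRect(c),c[:,0].min(0),c[:,0].max(0))
a=cv2.resize(t[210:290,280:360],(400,400),interpolation=2);b=cv2.resize(t[215:295,430:510],(400,400),interpolation=2)
cv2.imwrite("pics/crop1.png",np.hstack([a,b])[:,:,::-1])
E
```

```text
scene red []
scene green []
scene orange [(np.int32(7), [309.7, 140.7]), (np.int32(4), [304.0, 142.5]), (np.int32(314), [272.1, 170.0])]
scene brass [(np.int32(54), [281.6, 163.2]), (np.int32(176), [261.3, 170.4]), (np.int32(109), [337.1, 232.3]), (np.int32(21), [386.9, 317.7])]
scene blue [(np.int32(253), [268.1, 154.1]), (np.int32(559), [240.3, 279.8]), (np.int32(95), [273.3, 285.1]), (np.int32(99), [312.9, 306.2])]
scene pink [(np.int32(9), [275.0, 160.0]), (np.int32(3), [262.0, 160.0]), (np.int32(347), [253.4, 200.2])]
top red [(np.int32(6), [314.2, 235.3]), (np.int32(4), [326.5, 265.5]), (np.int32(4), [458.5, 299.8]), (np.int32(5), [455.6, 307.8]), (np.int32(3), [459.0, 308.7])]
top green [(np.int32(10), [337.7, 243.3]), (np.int32(12), [302.5, 257.5])]
top orange [(np.int32(7), [484.9, 229.4]), (np.int32(4), [464.5, 231.0]), (np.int32(3), [474.0, 230.0]), (np.int32(6), [446.0, 234.0]), (np.int32(4), [455.5, 232.0]), (np.int32(4), [488.0, 238.5]), (np.int32(14), [446.7, 243.8]), (np.int32(3), [469.0, 241.0]), (np.int32(5), [489.0, 245.0]), (np.int32(242), [455.7, 257.0]), (np.int
[... 796 characters left out ...]
), ([289, 167], [0.4567, -0.232]), ([277, 164], [0.4744, -0.2585]), ([274, 170], [0.4926, -0.2444]), ([265, 170], [0.5104, -0.2573]), ([275, 175], [0.5005, -0.2278]), ([268, 180], [0.5239, -0.2229]), ([249, 166], [0.5343, -0.2927]), ([260, 158], [0.4963, -0.3022]), ([247, 166], [0.5382, -0.2956]), ([266, 182], [0.5316, -0.2198])]
handle ((267.5, 155.0), (20.0, 15.0), 90.0) [260 145] [275 165]
top plate [([462, 244], [0.5089, -0.2514]), ([448, 251], [0.4961, -0.2248]), ([450, 269], [0.4625, -0.2266]), ([470, 261], [0.4768, -0.2641]), ([459, 253], [0.4921, -0.2448])]
handle ((476.79412841796875, 246.8235321044922), (6.305926322937012, 18.675243377685547), 14.03624439239502) [473 238] [481 256]
```

View pics/crop1.png

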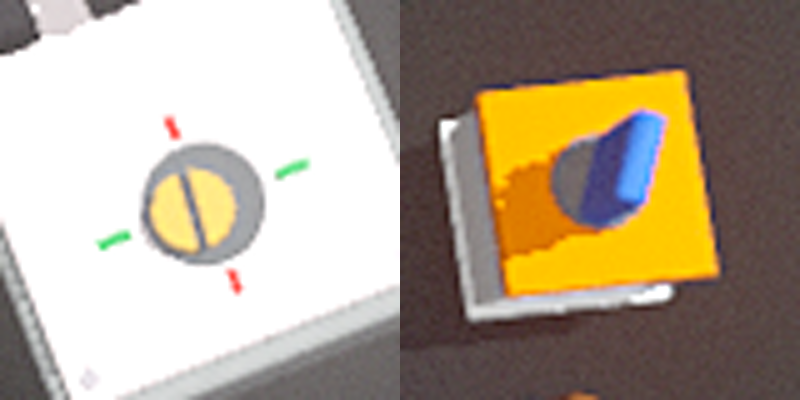

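The crop confirms the blue key in the orange and aluminium stand. The brass head sits a little left of its grey hole, with its slot turned a little from the red line. Next I'll get precise numbers.

Run:
```python
from h import *
t=cv2.imread("pics/top0.png")[:,:,::-1].copy();s=cv2.imread("pics/scene0.png")[:,:,::-1].copy()
deg=np.degrees
def line(n,m,z):
    ys,xs=np.nonzero(m);P=np.array([onz(n,(x,y),z)[:2] for x,y in zip(xs,ys)])
    c=P.mean(0);w,V=np.linalg.eigh(np.cov((P-c).T));return c,deg(np.arctan2(*V[::-1,1])),P,w
m=mask(t,(8,150,120),(32,255,255),(436,222,500,282));m=cv2.morphologyEx(m,cv2.MORPH_OPEN,np.ones((2,2)))
h=cv2.convexHull(np.argwhere(m)[:,::-1].astype(np.int32));q=np.array([onz("top",p,.07)[:2] for p in h[:,0]],np.float32)
print("stand",cv2.minAreaRect(q*1000))
m=mask(s,(5,150,120),(32,255,255),(245,150,296,186))
h=cv2.convexHull(np.argwhere(m)[:,::-1].astype(np.int32));q=np.array([onz("scene",p,.07)[:2] for p in h[:,0]],np.float32)
print("stand(scene)",cv2.minAreaRect(q*1000))
# marks
S=lambda p:onz("top",p,.07)[:2]
r=mask(t,(0,60,80),(8,255,255),(308,228,332,272))|mask(t,(170,60,80),(180,255,255),(308,228,332,272))
g=mask(t,(45,60,60),(85,255,255),(295,235,345,265))
for nm,mm in(("r",r),("g",g)):
    b=sorted(blobs(mm,4),key=lambda v:-v[0])[:2];p=[S(x[1]) for x in b];print(nm,b,"mid",(p[0]+p[1])/2,"ang",deg(np.arctan2(*(p[0]-p[1])[::-1])))
# head
m=mask(t,(18,70,80),(30,255,255),(300,232,340,270));h=cv2.convexHull(np.argwhere(m)[:,::-1].astype(np.int32));c,R=cv2.minEnclosingCircle(h)
q=np.array([onz("top",p,.081)[:2] for p in h[:,0]],np.float32);print("head",c,R,cv2.minEnclosingCircle(q*1000))
f=np.zeros_like(m);cv2.fillConvexPoly(f,h,255);f=cv2.erode(f,np.ones((3,3)));gr=cv2.cvtColor(t,cv2.COLOR_RGB2GRAY)
sl=f&((gr<120)*255).astype(np.uint8);c,a,P,w=line("top",sl,.081);print("slot",c,a,len(P),w)
# handle top face
hsv=cv2.cvtColor(t,cv2.COLOR_RGB2HSV);b=mask(t,(100,100,170),(125,255,255),(465,228,490,262));c,a,P,w=line("top",b,.133);print("htop",c,a,len(P),2*np.sqrt(3*w))
b=mask(s,(100,100,30),(130,255,255),(255,140,285,170));print(cv2.boundingRect(b),blobs(b))
for z in(.133,.106,.079):print(z,proj("scene",[*c,z]))
```

```text
stand ((493.2275695800781, -264.77056884765625), (77.86345672607422, 78.90986633300781), 5.054144859313965)
stand(scene) ((496.290771484375, -260.9441223144531), (88.15200805664062, 86.6787109375), 3.8093104362487793)
r [(np.int32(10), [313.9, 235.0]), (np.int32(10), [326.5, 265.9])] mid [0.50113337 0.01223707] ang 21.267027641206813
g [(np.int32(13), [338.2, 243.2]), (np.int32(13), [302.2, 257.5])] mid [0.50117167 0.01211754] ang -68.97708582591974
head (318.01934814453125, 251.60496520996094) 8.395136833190918 ((497.06268310546875, 15.988102912902832), 15.584830284118652)
slot [0.49605988 0.01534504] -165.00250756769196 6 [5.09203332e-08 6.84214240e-05]
htop [ 0.49398793 -0.26147802] 163.9030966291281 106 [0.01019356 0.0315527 ]
(260, 144, 16, 23) [(np.int32(280), [268.2, 154.3])]
0.133 [268.07978951 146.44455815]
0.106 [268.78491946 155.18784722]
0.079 [269.46975514 163.67949664]
```

```bash
cat >> h.py <<'E'
from scipy.spatial.transform import Rotation as Ro
def tool():
    s=state();R=Ro.from_quat(s["tool_rot"]).as_matrix();return s,R
def info(target=None):
    s,R=tool();y=np.degrees(np.arctan2(R[1,1],R[0,1]))
    print("t",round(s["time"],2),"tcp",s["tcp_pos"].round(4),"yaw_tooly",y.round(2),"tilt",R[:,0].round(3),"F",s["contact_force"].round(2),"M",s["wrist_torque"].round(2),"w",round(s["gripper_width"],4),"j",s["joints"].round(2))
    if target is not None: print("shift (units of 25mm):",(R.T@(np.array(target)-s["tcp_pos"])/.025).round(2))
E
python3 -c "
from h import *
info([.4945,-.262,.176])"
```

```text
t 0.1 tcp [0.18   0.624  0.1764] yaw_tooly 163.91 tilt [-0.    -0.001 -1.   ] F [ 0.33 -1.1   0.37] M [ 0.   -0.02 -0.  ] w 0.0921 j [-1.33  0.47 -0.01  1.6   0.01  1.07 -0.06]
shift (units of 25mm): [  0.06 -21.91 -30.57]
```

Call:
carry_out(targets=[[0,-1,-1,0,0],[0,-1,-1,0,0],[0,-1,-1,0,0],[0,-1,-1,0,0],[0,-1,-1,0,0],[0,-1,-1,0,0],[0,-1,-1,0,0],[0,-1,-1,0,0],[0,-1,-1,0,0],[0,-1,-1,0,0],[0,-1,-1,0,0],[0,-1,-1,0,0],[0,-1,-1,0,0],[0,-1,-1,0,0],[0,-1,-1,0,0],[0,-1,-1,0,0],[0,-1,-1,0,0],[0,-1,-1,0,0],[0,-1,-1,0,0],[0,-1,-1,0,0]])

```text
time: 2.6
tcp_pos: [0.5222, 0.0046, 0.1769]
tool_rot: [-0.425, 0.565, 0.425, 0.565]
contact_force: [0.3, 0.4, 0.4]
gripper_width: 0.0922
```

Call:
carry_out(targets=[[0,-1,-1,0,0],[0,-0.9,-1,0,0],[0,0,-1,0,0],[0,0,-1,0,0],[0,0,-1,0,0],[0,0,-1,0,0],[0,0,-1,0,0],[0,0,-1,0,0],[0,0,-1,0,0],[0,0,-0.6,0,0],[0,0,-0.5,0,0],[0,0,0,0,0],[0,0,0,0,0]])

```text
time: 4.22
tcp_pos: [0.498, -0.2493, 0.1771]
tool_rot: [-0.425, 0.565, 0.426, 0.565]
contact_force: [-0.1, 0.2, -0.5]
gripper_width: 0.0918
```

```bash
python3 -c "
from h import *
info([.4945,-.262,.091])
cv2.imwrite('pics/a.png',np.hstack([cv2.resize(grab_frame('top')[190:310,390:550],(640,480)),])[:,:,::-1])"
```

```text
t 4.22 tcp [ 0.498  -0.2493  0.1771] yaw_tooly 163.97 tilt [-0.     0.001 -1.   ] F [-0.08  0.19 -0.53] M [ 0.03  0.01 -0.01] w 0.0918 j [ 0.    0.33  0.5   1.86 -0.18  1.    1.87]
shift (units of 25mm): [ 3.44 -0.01 -0.53]
```

Call:
carry_out(targets=[[0,0,-0.5,0,0],[1,0,0,0,0],[1,0,0,0,0],[1,0,0,0,0],[0.4,0,0,0,0],[0,0,0,0,0.5],[0,0,0,0,0.8],[0,0,0,0,1],[0,0,0,0,1],[0,0,0,0,1],[0,0,0,0,1],[0,0,0,0,1]], grip_force=35)

```text
time: 5.78
tcp_pos: [0.4942, -0.2622, 0.0922]
tool_rot: [-0.425, 0.565, 0.425, 0.565]
contact_force: [-0.2, 0.6, -0.1]
gripper_width: 0.0235
```

```bash
python3 -c "
from h import *
info([.4945,-.262,.091])"
```

```text
t 5.78 tcp [ 0.4942 -0.2622  0.0922] yaw_tooly 163.91 tilt [ 0.  0. -1.] F [-0.19  0.64 -0.07] M [-0.01 -0.01  0.01] w 0.0235 j [ 0.06  0.44  0.46  1.92 -0.26  0.83  1.95]
shift (units of 25mm): [ 0.05 -0.01  0.01]
```

Call:
carry_out(targets=[[0,0,0,0,1],[0,0,0,0,1],[0,0,0,0,1],[0,0,0,0,1]])

```text
time: 6.28
tcp_pos: [0.495, -0.2643, 0.0937]
tool_rot: [-0.426, 0.565, 0.424, 0.565]
contact_force: [-0.7, -2.0, 7.8]
gripper_width: 0.0006
```

Call:
carry_out(targets=[[-1,0,0,0,1],[-1,0,0,0,1],[-1,0,0,0,1],[-1,0,0,0,1],[0,0,0,0,1],[0,0,0,0,1]])

```text
time: 7.02
tcp_pos: [0.4937, -0.2619, 0.1913]
tool_rot: [-0.425, 0.565, 0.426, 0.565]
contact_force: [-0.4, -0.5, 0.0]
gripper_width: 0.0004
```

```bash
python3 -c "
from h import *
info([.497,.016,.192])
a=grab_frame('scene');b=grab_frame('top')
np.save('f.npy',np.stack([a,b]))
cv2.imwrite('pics/b.png',np.hstack([cv2.resize(a[90:210,210:310],(400,480)),cv2.resize(b[200:300,420:520],(400,480))])[:,:,::-1])"
```

```text
t 7.03 tcp [ 0.4937 -0.2619  0.1913] yaw_tooly 163.91 tilt [-0.001  0.001 -1.   ] F [-0.36 -0.53  0.03] M [-0.01 -0.05  0.02] w 0.0004 j [ 0.01  0.31  0.51  1.84 -0.18  1.03  1.89]
shift (units of 25mm): [-0.02  2.95 10.72]
```

View pics/b.png

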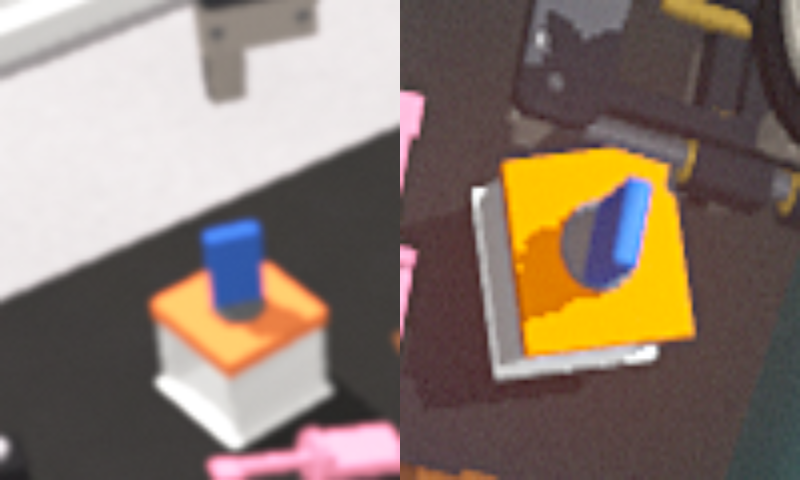

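The fingers closed on nothing (width 0.0004 m), and the key is still in its stand at scene (268,155). The gripper appears further out than expected, and the pink key is now lying down. I'll check where the TCP should project.

```bash
python3 -c "
from h import *
p=state()['tcp_pos']
for n in('scene','top'):print(n,proj(n,p),proj(n,[0,0,0]),camera_model(n)['extrinsics'][0])
f=np.load('f.npy')
v=np.hstack([f[0][0:300,150:550],f[1][100:400,300:640]]);cv2.imwrite('pics/c.png',v[:,:,::-1])"
```

```text
scene [266.59613821 126.6014737 ] [481.11598937 166.77688187] [-0.80146656  0.59791191  0.01235714  0.4131715 ]
top [487.22622882 240.56591   ] [331.06727789 527.25730537] [-0.01145242 -0.99953425 -0.02828665  0.01835727]
```

View pics/c.png

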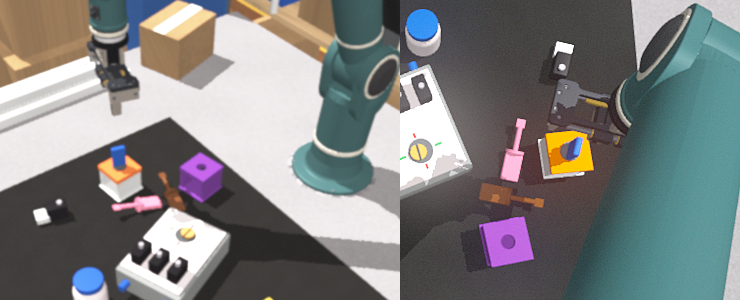

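```bash
python3 -c "
from h import *
f=np.load('f.npy')
v=np.hstack([cv2.resize(f[0][60:140,230:310],(400,400)),cv2.resize(f[1][170:270,440:540],(400,400))]);v[:]=np.clip(v*1.6,0,255)
cv2.circle(v,(int((266.6-230)*5),int((126.6-60)*5)),4,(255,0,0),1);cv2.circle(v,(400+int((487.2-440)*4),int((240.6-170)*4)),4,(255,0,0),1)
cv2.imwrite('pics/d.png',v[:,:,::-1])"
```

```text
(no output)
```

View pics/d.png

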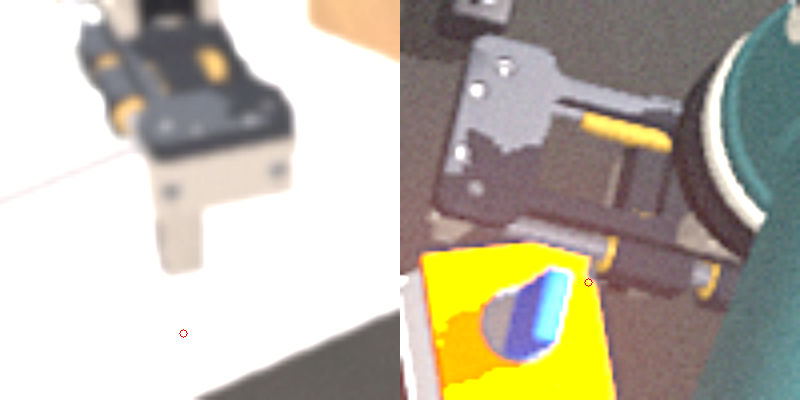

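```bash
python3 -c "
from h import *
for z in(.15,.191,.22):print(z,onz('scene',(266.4,114),z), 'top bits',onz('top',(450,224),z),onz('top',(512,229),z))
# base checks
s=state();print(s['tcp_pos'],s['joints'])
print('scene proj of candidates',[proj('scene',[.494+dx,-.262,.191]).round(1).tolist() for dx in (0,.03,.06)],[proj('scene',[.494,-.262-d,.191]).round(1).tolist() for d in (0,.03,.06)])
"
```

```text
0.15 [ 0.4397946  -0.35082079  0.15      ] top bits [ 0.53045457 -0.21297277  0.15      ] [ 0.51992074 -0.31738468  0.15      ]
0.191 [ 0.46786479 -0.30237446  0.191     ] top bits [ 0.52187847 -0.20355316  0.191     ] [ 0.5118442  -0.30301335  0.191     ]
0.22 [ 0.48771931 -0.26810754  0.22      ] top bits [ 0.51581244 -0.19689052  0.22      ] [ 0.50613152 -0.29284827  0.22      ]
[ 0.49345666 -0.26186476  0.19096567] [ 0.01350643  0.31535624  0.51080914  1.84159648 -0.17720146  1.03178244
  1.88494872]
scene proj of candidates [[266.4, 126.6], [255.3, 131.4], [244.0, 136.3]] [[266.4, 126.6], [259.4, 120.2], [252.5, 113.8]]
```

Triangulation puts the real fingertips about 32 mm above the reported TCP, with x and y right. I'll open the gripper and check whether that depends on the opening.

Call:
carry_out(targets=[[0,0,0,0,0],[0,0,0,0,0],[0,0,0,0,0],[0,0,0,0,0],[0,0,0,0,0],[0,0,0,0,0],[0,0,0,0,0]])

```text
time: 8.0
tcp_pos: [0.4942, -0.2622, 0.1922]
tool_rot: [-0.425, 0.565, 0.425, 0.565]
contact_force: [-0.2, -0.2, -0.5]
gripper_width: 0.0682
```

```bash
python3 -c "
from h import *
info()
a=grab_frame('scene');b=grab_frame('top')
p=state()['tcp_pos'];R=tool()[1]
v=np.hstack([cv2.resize(a[50:190,200:340],(400,400)),cv2.resize(b[170:270,440:540],(400,400))])
for s in(-.046,.046):
  for n,o,k,w in(('scene',(200,50),400/140,0),('top',(440,170),4,400)):
    q=(proj(n,p+R[:,2]*s)-o)*k;cv2.circle(v,(int(q[0])+w,int(q[1])),4,(255,0,0),1);print(n,proj(n,p+R[:,2]*s))
cv2.imwrite('pics/e.png',v[:,:,::-1])"
```

```text
t 8.0 tcp [ 0.4942 -0.2622  0.1922] yaw_tooly 163.91 tilt [ 0.  0. -1.] F [-0.21 -0.17 -0.49] M [ 0.03  0.01 -0.01] w 0.0682 j [ 0.01  0.31  0.51  1.84 -0.18  1.03  1.88]
scene [260.56652739 114.77420829]
top [515.86027066 247.32334375]
scene [272.09918419 138.12522399]
top [459.64880484 232.69400525]
```

View pics/e.png

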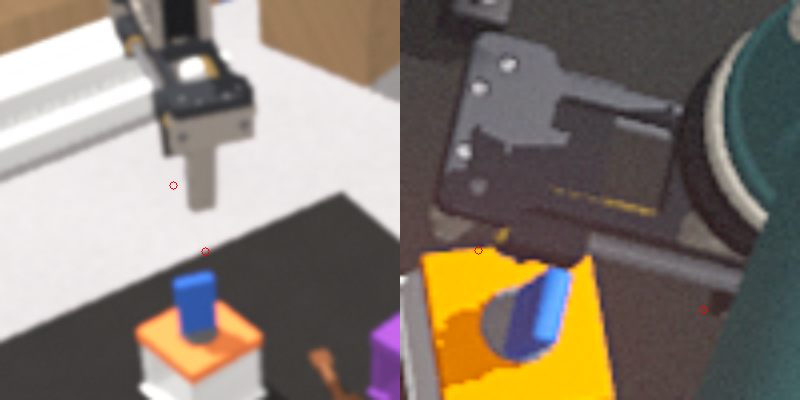

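The tips again sit about 38 mm higher than reported, and this explains the 7.8 N press on top of the handle. I'll descend to a reported z near 0.067 (tips around 0.105) and check.

Call:
carry_out(targets=[[0,0,0,0,0],[0,0,0,0,0],[0.8,0,0,0,0],[1,0,0,0,0],[1,0,0,0,0],[1,0,0,0,0],[0.6,0,0,0,0],[0.6,0,0,0,0],[0,0,0,0,0]])

```text
time: 9.22
tcp_pos: [0.4936, -0.262, 0.0664]
tool_rot: [-0.425, 0.565, 0.426, 0.565]
contact_force: [-0.2, -0.2, -0.7]
gripper_width: 0.092
```

```bash
python3 -c "
from h import *
info([.4945,-.2625,.055])
a=grab_frame('scene');b=grab_frame('top')
np.save('f.npy',np.stack([a,b]))
v=np.hstack([cv2.resize(a[110:200,220:310],(400,400)),cv2.resize(b[190:290,430:530],(400,400))])
cv2.imwrite('pics/g.png',v[:,:,::-1])"
```

```text
t 9.22 tcp [ 0.4936 -0.262   0.0664] yaw_tooly 163.91 tilt [-0.002  0.001 -1.   ] F [-0.17 -0.24 -0.72] M [0.04 0.03 0.02] w 0.092 j [ 0.07  0.48  0.45  1.94 -0.29  0.79  1.98]
shift (units of 25mm): [ 0.46 -0.04 -0.01]
```

View pics/g.png

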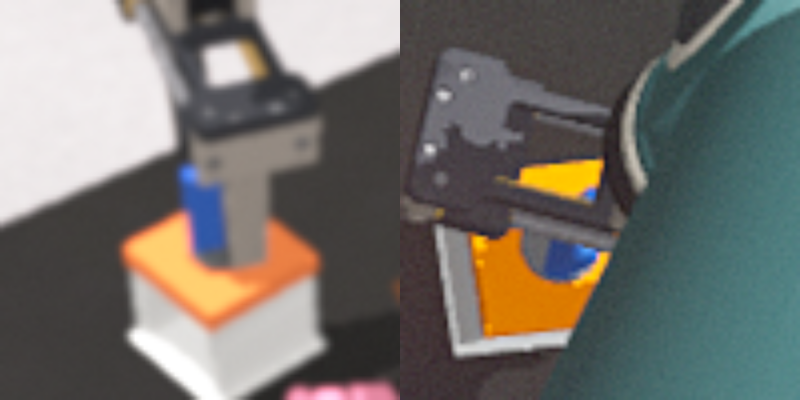

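```bash
python3 -c "
from h import *
p=np.array([.4936,-.262,0])
for d in(.046,.055):
  for h in(.066,.086,.096,.106):print(d,h,proj('scene',p+np.array([.277*d,.961*d,h])).round(1))
  h=d
for z in(.08,.09,.1,.105):print(z,onz('scene',(275.6,169.7),z))
"
```

```text
0.046 0.066 [275.4 179.5]
0.046 0.086 [274.9 173.3]
0.046 0.096 [274.7 170.1]
0.046 0.106 [274.5 167. ]
0.055 0.066 [276.5 181.9]
0.055 0.086 [276.1 175.7]
0.055 0.096 [275.8 172.5]
0.055 0.106 [275.6 169.4]
0.08 [ 0.49454481 -0.23333316  0.08      ]
0.09 [ 0.50029334 -0.22365763  0.09      ]
0.1 [ 0.50604188 -0.2139821   0.1       ]
0.105 [ 0.50891614 -0.20914434  0.105     ]
```

The tip is about 35 mm above the reported z, so I'll go down 11 mm more and close.

Call:
carry_out(targets=[[0.45,0,0,0,0],[0,0,0,0,0.6],[0,0,0,0,0.8],[0,0,0,0,1],[0,0,0,0,1],[0,0,0,0,1],[0,0,0,0,1],[0,0,0,0,1],[0,0,0,0,1],[0,0,0,0,1],[0,0,0,0,1],[0,0,0,0,1]], grip_force=40)

```text
time: 10.82
tcp_pos: [0.4941, -0.2622, 0.0559]
tool_rot: [-0.425, 0.565, 0.425, 0.565]
contact_force: [1.1, -0.3, -0.3]
gripper_width: 0.0117
```

```bash
python3 -c "
from h import *
info()"
```

```text
t 10.82 tcp [ 0.4941 -0.2622  0.0559] yaw_tooly 163.91 tilt [-0.  0. -1.] F [ 1.11 -0.3  -0.28] M [-0.07  0.02 -0.  ] w 0.0117 j [ 0.08  0.5   0.44  1.94 -0.3   0.76  1.99]
```

The key is gripped at width 0.0117. With it seated, key_tip z = reported z − 0.048. Lifting now.

Call:
carry_out(targets=[[-0.6,0,0,0,1],[-1,0,0,0,1],[-1,0,0,0,1],[-1,0,0,0,1],[-0.4,0,0,0,1],[0,0,0,0,1],[0,0,0,0,1]])

```text
time: 11.7
tcp_pos: [0.4936, -0.2618, 0.1551]
tool_rot: [-0.425, 0.565, 0.426, 0.565]
contact_force: [0.8, 0.6, -1.6]
gripper_width: 0.0115
```

```bash
python3 -c "
from h import *
info([.497,.016,.156])"
```

```text
t 11.7 tcp [ 0.4936 -0.2618  0.1551] yaw_tooly 163.91 tilt [-0.001  0.001 -1.   ] F [ 0.81  0.56 -1.61] M [ 0.05 -0.03 -0.02] w 0.0115 j [ 0.02  0.36  0.5   1.88 -0.21  0.96  1.91]
shift (units of 25mm): [-0.03  2.95 10.72]
```

Call:
carry_out(targets=[[0,0.3,1,0,1],[0,0.3,1,0,1],[0,0.3,1,0,1],[0,0.3,1,0,1],[0,0.3,1,0,1],[0,0.3,1,0,1],[0,0.3,1,0,1],[0,0.3,1,0,1],[0,0.3,1,0,1],[0,0.25,1,0,1],[0,0,0.7,0,1],[0,0,0,-1,1],[0,0,0,-1,1],[0,0,0,-1,1],[0,0,0,-1,1],[0,0,0,-1,1],[0,0,0,-0.2,1],[0,0,0,0,1],[0,0,0,0,1]])

```text
time: 14.08
tcp_pos: [0.4974, 0.0151, 0.1558]
tool_rot: [-0.561, 0.43, 0.561, 0.43]
contact_force: [0.2, 0.8, -0.4]
gripper_width: 0.0121
```

```bash
python3 -c "
from h import *
info([.497,.016,.156])
a=grab_frame('scene');b=grab_frame('top')
v=np.hstack([cv2.resize(a[160:260,290:390],(400,400)),cv2.resize(b[200:300,270:370],(400,400))])
cv2.imwrite('pics/i.png',v[:,:,::-1])"
```

```text
t 14.07 tcp [0.4974 0.0151 0.1558] yaw_tooly -164.96 tilt [-0. -0. -1.] F [ 0.17  0.8  -0.39] M [ 0.05 -0.04  0.02] w 0.0121 j [-0.36  0.24  0.3   2.01 -0.09  0.91  1.82]
shift (units of 25mm): [-0.01  0.01  0.04]
```

View pics/i.png

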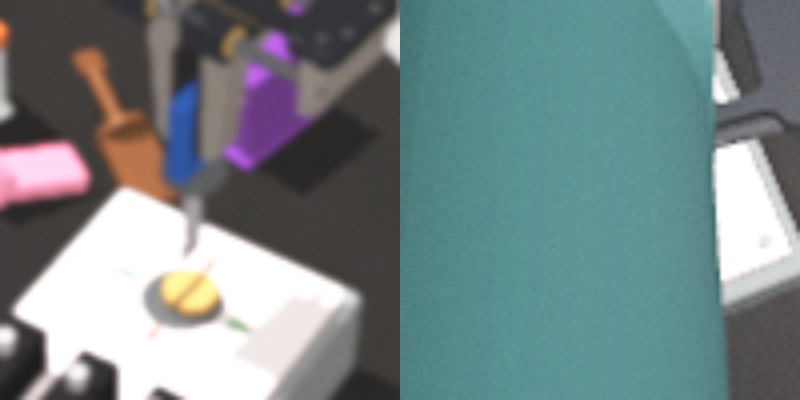

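The scene view shows the blade end at about (337.5,223) hanging above the brass head at (337.5,233). The arm blocks the top view. Cross-checking in the scene view.

```bash
python3 -c "
from h import *
print('pred tip',proj('scene',[.4974,.0151,.108]),'head',proj('scene',[.497,.016,.081]))
s=cv2.imread('pics/scene0.png')[:,:,::-1].copy()
m=mask(s,(16,60,80),(32,255,255),(322,222,352,243));h=cv2.convexHull(np.argwhere(m)[:,::-1].astype(np.int32))
q=np.array([onz('scene',p,.081)[:2] for p in h[:,0]],np.float32);print('head scene',cv2.minEnclosingCircle(q*1000),cv2.minAreaRect(q*1000))
s=grab_frame('scene');m=mask(s,(16,60,80),(32,255,255),(322,222,352,243));h=cv2.convexHull(np.argwhere(m)[:,::-1].astype(np.int32))
q=np.array([onz('scene',p,.081)[:2] for p in h[:,0]],np.float32);print('head scene',cv2.minEnclosingCircle(q*1000),cv2.minAreaRect(q*1000))
"
```

```text
pred tip [337.37036903 222.99006822] head [337.42722753 231.55369742]
head scene ((500.4693908691406, 18.368637084960938), 17.801668167114258) ((501.1537780761719, 19.900108337402344), (32.32145309448242, 30.68642807006836), 53.924713134765625)
head scene ((500.65478515625, 18.386098861694336), 17.822444915771484) ((501.154052734375, 19.900482177734375), (32.32238006591797, 30.68642807006836), 53.924713134765625)
```

Call:
carry_out(targets=[[0.6,0,0.04,0,1],[0.4,0,0,0,1],[0,0,0,0,1],[0,0,0,0,1]])

```text
time: 14.72
tcp_pos: [0.4973, 0.0161, 0.1309]
tool_rot: [-0.561, 0.43, 0.561, 0.43]
contact_force: [0.9, 0.0, -1.1]
gripper_width: 0.0116
```

Call:
carry_out(targets=[[0.06,0,0,0,1],[0,0,0,0,1]])

```text
time: 14.98
tcp_pos: [0.4973, 0.0162, 0.1296]
tool_rot: [0.561, -0.43, -0.561, -0.43]
contact_force: [-0.3, -0.4, -2.1]
gripper_width: 0.0118
```

Call:
carry_out(targets=[[0.06,0,0,0,1],[0,0,0,0,1]])

```text
time: 15.22
tcp_pos: [0.4971, 0.0162, 0.1279]
tool_rot: [-0.561, 0.43, 0.561, 0.43]
contact_force: [0.2, -0.3, -1.5]
gripper_width: 0.0116
```

Call:
carry_out(targets=[[0.06,0,0,0,1],[0,0,0,0,1]])

```text
time: 15.48
tcp_pos: [0.4971, 0.0162, 0.1263]
tool_rot: [-0.561, 0.43, 0.561, 0.43]
contact_force: [-0.2, -0.1, -2.1]
gripper_width: 0.0117
```

Call:
carry_out(targets=[[0.06,0,0,0,1],[0,0,0,0,1]])

```text
time: 15.72
tcp_pos: [0.4971, 0.0162, 0.1248]
tool_rot: [-0.561, 0.43, 0.561, 0.43]
contact_force: [-0.4, 0.0, -1.2]
gripper_width: 0.0116
```

Call:
carry_out(targets=[[0.06,0,0,0,1],[0,0,0,0,1]])

```text
time: 15.98
tcp_pos: [0.4971, 0.0162, 0.1233]
tool_rot: [-0.561, 0.43, 0.561, 0.43]
contact_force: [0.3, 0.1, -1.3]
gripper_width: 0.0116
```

Call:
carry_out(targets=[[0.06,0,0,0,1],[0,0,0,0,1]])

```text
time: 16.23
tcp_pos: [0.4972, 0.0162, 0.1219]
tool_rot: [0.561, -0.43, -0.561, -0.43]
contact_force: [0.6, 0.3, -0.9]
gripper_width: 0.0118
```

Call:
carry_out(targets=[[0.06,0,0,0,1],[0,0,0,0,1]])

```text
time: 16.48
tcp_pos: [0.4973, 0.0162, 0.1207]
tool_rot: [0.561, -0.43, -0.561, -0.43]
contact_force: [-1.7, -0.4, 2.2]
gripper_width: 0.0116
```

Call:
carry_out(targets=[[0.06,0,0,0,1],[0,0,0,0,1]])

```text
time: 16.73
tcp_pos: [0.4975, 0.0162, 0.1197]
tool_rot: [0.561, -0.43, -0.561, -0.43]
contact_force: [-1.4, -0.2, 8.5]
gripper_width: 0.0118
```

```bash
python3 -c "
from h import *
info()
a=grab_frame('scene')
cv2.imwrite('pics/j.png',cv2.resize(a[170:260,290:390],(800,600),interpolation=2)[:,:,::-1])"
```

```text
t 16.73 tcp [0.4975 0.0162 0.1197] yaw_tooly -164.9 tilt [ 0.001  0.    -1.   ] F [-1.37 -0.22  8.47] M [-0.03  0.74  0.02] w 0.0118 j [-0.35  0.29  0.29  2.04 -0.11  0.83  1.84]
```

View pics/j.png

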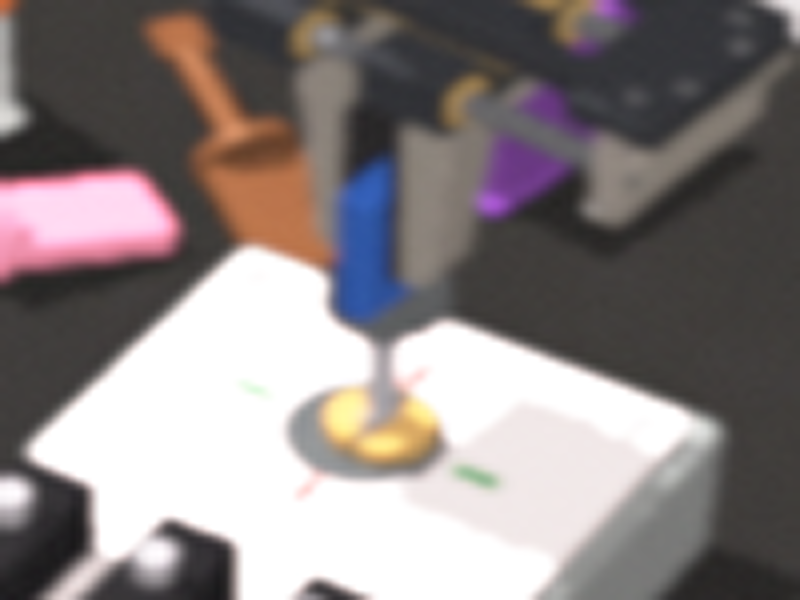

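The blade is down in the slot, near the brass centre at crop (380,420), with about 9 N on the floor. I'll ease off 1 mm and turn clockwise while watching the moment.

Call:
carry_out(targets=[[-0.05,0,0,0,1],[0,0,0,0.5,1],[0,0,0,0.5,1],[0,0,0,0.5,1],[0,0,0,0.5,1],[0,0,0,0,1]])

```text
time: 17.52
tcp_pos: [0.4976, 0.0163, 0.1204]
tool_rot: [0.514, -0.486, -0.513, -0.486]
contact_force: [-0.2, -0.1, 3.4]
gripper_width: 0.0118
```

```bash
python3 -c "
from h import *
info()"
```

```text
t 17.52 tcp [0.4976 0.0163 0.1204] yaw_tooly -176.84 tilt [ 0.001 -0.    -1.   ] F [-0.21 -0.1   3.36] M [-0.03  0.05  0.08] w 0.0118 j [-0.38  0.29  0.33  2.04 -0.12  0.83  1.65]
```

The moment is 0.08 N m, so the head is turning. Continuing.

Call:
carry_out(targets=[[0,0,0,0.6,1],[0,0,0,0.6,1],[0,0,0,0.6,1],[0,0,0,0.6,1],[0,0,0,0.6,1],[0,0,0,0.6,1],[0,0,0,0.6,1],[0,0,0,0.6,1],[0,0,0,0,1]])

```text
time: 18.65
tcp_pos: [0.4977, 0.016, 0.1204]
tool_rot: [-0.377, 0.598, 0.377, 0.599]
contact_force: [0.3, -0.7, 2.8]
gripper_width: 0.0116
```

```bash
python3 -c "
from h import *
info()"
```

```text
t 18.65 tcp [0.4977 0.016  0.1204] yaw_tooly 154.4 tilt [ 0.001 -0.    -1.   ] F [ 0.27 -0.71  2.82] M [-0.26 -0.05  0.04] w 0.0116 j [-0.46  0.29  0.43  2.05 -0.16  0.83  1.18]
```

Call:
carry_out(targets=[[0,0,0,0.6,1],[0,0,0,0.6,1],[0,0,0,0.6,1],[0,0,0,0.6,1],[0,0,0,0.6,1],[0,0,0,0.6,1],[0,0,0,0,1]])

```text
time: 19.52
tcp_pos: [0.4977, 0.0159, 0.1203]
tool_rot: [-0.258, 0.658, 0.258, 0.659]
contact_force: [0.9, -1.5, 2.3]
gripper_width: 0.012
```

```bash
python3 -c "
from h import *
info()"
```

```text
t 19.52 tcp [0.4977 0.0159 0.1203] yaw_tooly 132.82 tilt [ 0.001 -0.    -1.   ] F [ 0.9  -1.51  2.32] M [-0.46 -0.17  0.07] w 0.012 j [-0.52  0.3   0.5   2.05 -0.19  0.84  0.84]
```

Call:
carry_out(targets=[[0,0,0,0.6,1],[0,0,0,0.6,1],[0,0,0,0.6,1],[0,0,0,0.6,1],[0,0,0,0.6,1],[0,0,0,0,1]])

```text
time: 20.27
tcp_pos: [0.4976, 0.0158, 0.1203]
tool_rot: [-0.152, 0.69, 0.152, 0.691]
contact_force: [0.4, -2.8, 3.6]
gripper_width: 0.0122
```

```bash
python3 -c "
from h import *
info()"
```

```text
t 20.27 tcp [0.4976 0.0158 0.1203] yaw_tooly 114.84 tilt [ 0.001 -0.001 -1.   ] F [ 0.42 -2.77  3.59] M [-0.67 -0.19  0.06] w 0.0122 j [-0.58  0.31  0.57  2.05 -0.22  0.84  0.55]
```

Call:
carry_out(targets=[[0,0,0,0.5,1],[0,0,0,0.3,1],[0,0,0,0,1]])

```text
time: 20.65
tcp_pos: [0.4976, 0.0158, 0.1203]
tool_rot: [-0.123, 0.696, 0.122, 0.697]
contact_force: [1.3, -2.9, 3.6]
gripper_width: 0.0117
```

```bash
python3 -c "
from h import *
info()"
```

```text
t 20.65 tcp [0.4976 0.0158 0.1203] yaw_tooly 109.97 tilt [ 0.001 -0.001 -1.   ] F [ 1.31 -2.88  3.64] M [-0.87 -0.34  0.07] w 0.0117 j [-0.59  0.31  0.58  2.05 -0.23  0.84  0.47]
```

Call:
carry_out(targets=[[0,0,0,0.4,1],[0,0,0,0,1]])

```text
time: 20.9
tcp_pos: [0.4975, 0.0158, 0.1203]
tool_rot: [-0.108, 0.699, 0.108, 0.699]
contact_force: [1.4, -3.0, 2.6]
gripper_width: 0.0117
```

```bash
python3 -c "
from h import *
info()"
```

```text
t 20.9 tcp [0.4975 0.0158 0.1203] yaw_tooly 107.58 tilt [ 0.001 -0.    -1.   ] F [ 1.4  -2.97  2.58] M [-0.99 -0.35  0.16] w 0.0117 j [-0.6   0.31  0.59  2.05 -0.23  0.84  0.44]
```

Call:
carry_out(targets=[[0,0,0,0.4,1],[0,0,0,0,1]])

```text
time: 21.15
tcp_pos: [0.4975, 0.0158, 0.1203]
tool_rot: [-0.094, 0.701, 0.093, 0.701]
contact_force: [1.6, -2.5, 3.2]
gripper_width: 0.0118
```

```bash
python3 -c "
from h import *
info()"
```

```text
t 21.15 tcp [0.4975 0.0158 0.1203] yaw_tooly 105.19 tilt [ 0.001 -0.    -1.   ] F [ 1.61 -2.55  3.16] M [-1.13 -0.43  0.1 ] w 0.0118 j [-0.6   0.31  0.6   2.05 -0.23  0.84  0.4 ]
```

Call:
carry_out(targets=[[0,0,0,0.4,1],[0,0,0,0,1]])

```text
time: 21.4
tcp_pos: [0.4974, 0.0158, 0.1203]
tool_rot: [-0.079, 0.703, 0.079, 0.703]
contact_force: [2.5, -2.8, 3.1]
gripper_width: 0.0117
```

```bash
python3 -c "
from h import *
info()"
```

```text
t 21.4 tcp [0.4974 0.0158 0.1203] yaw_tooly 102.79 tilt [ 0.001 -0.    -1.   ] F [ 2.53 -2.76  3.11] M [-1.21 -0.49  0.1 ] w 0.0117 j [-0.61  0.31  0.61  2.05 -0.24  0.84  0.36]
```

Call:
carry_out(targets=[[0,0,0,0.3,1],[0,0,0,0,1]])

```text
time: 21.65
tcp_pos: [0.4974, 0.016, 0.1202]
tool_rot: [-0.067, 0.704, 0.067, 0.704]
contact_force: [1.8, -5.3, 3.2]
gripper_width: 0.0116
```

```bash
python3 -c "
from h import *
info()
a=grab_frame('scene')
cv2.imwrite('pics/k.png',cv2.resize(a[200:260,300:380],(800,600),interpolation=2)[:,:,::-1])"
```

```text
t 21.65 tcp [0.4974 0.016  0.1202] yaw_tooly 100.92 tilt [ 0. -0. -1.] F [ 1.81 -5.27  3.2 ] M [-1.17 -0.58  0.14] w 0.0116 j [-0.62  0.31  0.62  2.05 -0.24  0.84  0.33]
```

View pics/k.png

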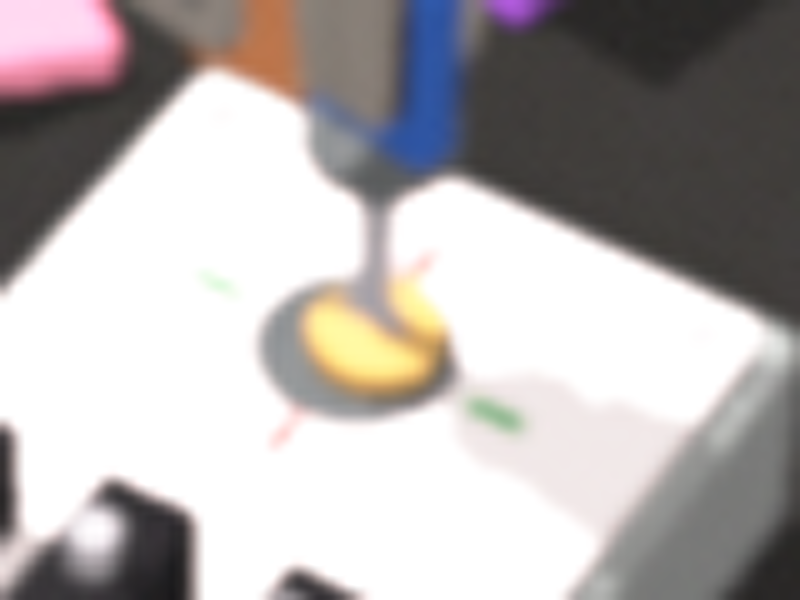

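The slot now lies close to the green line; its visible edge runs from crop (375,300) to (435,345). I'll go on gently to confirm the stop.

Call:
carry_out(targets=[[0,0,0,0.3,1],[0,0,0,0,1]])

```text
time: 21.95
tcp_pos: [0.4974, 0.0162, 0.1202]
tool_rot: [-0.056, 0.705, 0.056, 0.705]
contact_force: [3.2, -2.9, 2.8]
gripper_width: 0.0117
```

```bash
python3 -c "
from h import *
info();grab_frame('scene');info();grab_frame('scene');info()"
```

```text
t 21.95 tcp [0.4974 0.0162 0.1202] yaw_tooly 99.1 tilt [ 0. -0. -1.] F [ 3.25 -2.88  2.81] M [-1.13 -0.64  0.18] w 0.0117 j [-0.62  0.32  0.62  2.05 -0.25  0.84  0.3 ]
t 22.0 tcp [0.4973 0.0162 0.1202] yaw_tooly 99.12 tilt [ 0. -0. -1.] F [ 2.5  -3.9   2.86] M [-1.24 -0.64  0.2 ] w 0.0116 j [-0.62  0.32  0.62  2.05 -0.25  0.84  0.3 ]
t 22.05 tcp [0.4974 0.0162 0.1203] yaw_tooly 99.13 tilt [ 0. -0. -1.] F [ 1.13 -3.63  3.23] M [-1.18 -0.72  0.2 ] w 0.0122 j [-0.62  0.32  0.62  2.05 -0.25  0.84  0.3 ]
```

The moment rises steadily to 0.20 N m, against 0.08 while turning freely, so the head is at its stop. One small nudge, then I'll relax the twist and withdraw straight up.

Call:
carry_out(targets=[[0,0,0,0.2,1],[0,0,0,0,1],[0,0,0,0,1]])

```text
time: 22.42
tcp_pos: [0.4974, 0.0162, 0.1203]
tool_rot: [-0.049, 0.705, 0.049, 0.706]
contact_force: [2.7, -2.5, 3.5]
gripper_width: 0.0122
```

```bash
python3 -c "
from h import *
info();grab_frame('scene');info()"
```

```text
t 22.43 tcp [0.4974 0.0162 0.1203] yaw_tooly 97.92 tilt [ 0.  0. -1.] F [ 2.66 -2.51  3.45] M [-1.14 -0.75  0.22] w 0.0122 j [-0.63  0.32  0.63  2.06 -0.25  0.84  0.28]
t 22.48 tcp [0.4973 0.0162 0.1202] yaw_tooly 97.92 tilt [ 0.  0. -1.] F [ 3.3  -4.22  2.98] M [-1.23 -0.78  0.21] w 0.0116 j [-0.63  0.32  0.63  2.06 -0.25  0.84  0.28]
```

Call:
carry_out(targets=[[0,0,0,-0.5,1],[0,0,0,-0.5,1],[0,0,0,-0.5,1],[0,0,0,0,1]])

```text
time: 22.98
tcp_pos: [0.4967, 0.0169, 0.1201]
tool_rot: [-0.103, 0.7, 0.104, 0.699]
contact_force: [1.8, -1.1, 2.7]
gripper_width: 0.0115
```

```bash
python3 -c "
from h import *
info();grab_frame('scene');info()"
```

```text
t 22.98 tcp [0.4967 0.0169 0.1201] yaw_tooly 106.85 tilt [-0.001  0.001 -1.   ] F [ 1.77 -1.11  2.68] M [-0.44 -0.34 -0.03] w 0.0115 j [-0.6   0.31  0.59  2.05 -0.23  0.84  0.42]
t 23.02 tcp [0.4967 0.0168 0.1201] yaw_tooly 106.83 tilt [-0.001  0.001 -1.   ] F [ 1.03 -1.09  3.17] M [-0.31 -0.32  0.04] w 0.0121 j [-0.6   0.31  0.59  2.05 -0.23  0.84  0.42]
```

Relaxed: the moment is about 0. Lifting straight up 40 mm, then clear of the top camera's view to check the slot angle.

Call:
carry_out(targets=[[-0.2,0,0,0,1],[-0.4,0,0,0,1],[-0.6,0,0,0,1],[-0.3,0,0,0,1],[0,0,0,0,1],[0,0,0,0,1]])

```text
time: 23.78
tcp_pos: [0.4968, 0.0162, 0.1575]
tool_rot: [-0.104, 0.7, 0.104, 0.699]
contact_force: [-0.1, 0.1, -1.0]
gripper_width: 0.0118
```

```bash
python3 -c "
from h import *
info([.4934,-.2640,.156])"
```

```text
t 23.77 tcp [0.4968 0.0162 0.1575] yaw_tooly 106.91 tilt [-0.001  0.    -1.   ] F [-0.08  0.05 -0.98] M [-0.12 -0.   -0.03] w 0.0118 j [-0.63  0.25  0.62  2.02 -0.18  0.92  0.38]
shift (units of 25mm): [  0.06 -10.68  -3.39]
```

Call:
carry_out(targets=[[0,-1,-0.3,0,1],[0,-1,-0.3,0,1],[0,-1,-0.3,0,1],[0,-1,-0.3,0,1],[0,-1,-0.3,0,1],[0,-1,-0.3,0,1],[0,-1,-0.3,0,1],[0,-1,-0.3,0,1],[0,-1,-0.3,0,1],[0,-1,-0.3,0,1],[0,-0.7,-0.4,0,1],[0,0,0,0,1],[0,0,0,0,1]])

```text
time: 25.4
tcp_pos: [0.4937, -0.2634, 0.1572]
tool_rot: [-0.104, 0.7, 0.105, 0.699]
contact_force: [-0.1, 1.3, -1.3]
gripper_width: 0.0118
```

Run:
```python
from h import *
info([.4934,-.2635,.0565])
t=grab_frame("top");s=grab_frame("scene");np.save('f.npy',np.stack([s,t]))
m=mask(t,(18,70,80),(30,255,255),(300,232,340,270));h=cv2.convexHull(np.argwhere(m)[:,::-1].astype(np.int32))
q=np.array([onz("top",p,.081)[:2] for p in h[:,0]],np.float32);print("head",cv2.minEnclosingCircle(q*1000))
f=np.zeros_like(m);cv2.fillConvexPoly(f,h,255);f=cv2.erode(f,np.ones((3,3)));g=cv2.cvtColor(t,cv2.COLOR_RGB2GRAY).astype(float)
ys,xs=np.nonzero(f);w=np.clip(170-g[ys,xs],0,None);P=np.array([onz("top",(x,y),.081)[:2] for x,y in zip(xs,ys)])
c=(P*w[:,None]).sum(0)/w.sum();C=((P-c)*w[:,None]).T@(P-c)/w.sum();e,V=np.linalg.eigh(C);print("slot",c,np.degrees(np.arctan2(V[1,1],V[0,1])),e,(w>0).sum())
cv2.imwrite('pics/l.png',np.hstack([cv2.resize(t[225:275,295:345],(400,400),interpolation=2),cv2.resize(s[110:210,220:320],(400,400),interpolation=2)])[:,:,::-1])
```

```text
t 25.4 tcp [ 0.4937 -0.2634  0.1572] yaw_tooly 106.95 tilt [-0.001  0.001 -1.   ] F [-0.13  1.33 -1.33] M [-0.03  0.08 -0.03] w 0.0118 j [-0.12  0.39  0.7   1.88 -0.3   0.98  1.01]
shift (units of 25mm): [ 4.03 -0.01 -0.01]
head ((497.0809326171875, 16.07973861694336), 15.49910831451416)
slot [0.49690429 0.01716364] 111.71676285350217 [3.34366150e-07 5.77016421e-05] 19
```

The slot measures 111.7°, against 111–111.3° for the green marks, so it is locked. Now lowering the key into the stand.

Call:
carry_out(targets=[[0.8,0,0,0,1],[0.8,0,0,0,1],[0.8,0,0,0,1],[0.8,0,0,0,1],[0.5,0,0,0,1],[0,0,0,0,1],[0,0,0,0,1]])

```text
time: 26.38
tcp_pos: [0.494, -0.2649, 0.0656]
tool_rot: [-0.104, 0.699, 0.104, 0.7]
contact_force: [-0.2, -0.1, -1.6]
gripper_width: 0.0116
```

Call:
carry_out(targets=[[0.2,0,0,0,1],[0.1,0,0,0,1],[0,0,0,0,1]])

```text
time: 26.75
tcp_pos: [0.4936, -0.2644, 0.0576]
tool_rot: [-0.104, 0.699, 0.104, 0.699]
contact_force: [0.1, -0.0, -1.3]
gripper_width: 0.0116
```

Call:
carry_out(targets=[[0.06,0,0,0,1],[0,0,0,0,1]])

```text
time: 27.0
tcp_pos: [0.4936, -0.2644, 0.0561]
tool_rot: [-0.104, 0.699, 0.104, 0.699]
contact_force: [-0.5, -0.4, -1.2]
gripper_width: 0.0116
```

Call:
carry_out(targets=[[0.04,0,0,0,1],[0,0,0,0,1]])

```text
time: 27.25
tcp_pos: [0.4938, -0.2645, 0.0559]
tool_rot: [-0.104, 0.699, 0.104, 0.7]
contact_force: [-2.3, 1.0, 4.4]
gripper_width: 0.0118
```

The collar is seated at the same height as before (0.0559, 4 N). Releasing and lifting away.

Call:
carry_out(targets=[[0,0,0,0,0.7],[0,0,0,0,0.5],[0,0,0,0,0.3],[0,0,0,0,0],[0,0,0,0,0],[0,0,0,0,0],[0,0,0,0,0],[0,0,0,0,0],[0,0,0,0,0],[0,0,0,0,0]])

```text
time: 28.5
tcp_pos: [0.4937, -0.2644, 0.0552]
tool_rot: [-0.104, 0.699, 0.104, 0.699]
contact_force: [-1.0, 0.3, 0.2]
gripper_width: 0.0919
```

Call:
carry_out(targets=[[-0.3,0,0,0,0],[-0.8,0,0,0,0],[-1,0,0,0,0],[-1,0,0,0,0],[-1,0,0,0,0],[-1,0,0,0,0],[0,-1,0,0,0],[0,-1,0,0,0],[0,-1,0,0,0],[0,-1,0,0,0],[0,0,0,0,0],[0,0,0,0,0]])

```text
time: 30.0
tcp_pos: [0.5227, -0.3595, 0.1833]
tool_rot: [-0.104, 0.699, 0.104, 0.7]
contact_force: [0.2, -0.0, 0.3]
gripper_width: 0.0915
```

Run:
```python
from h import *
info()
t=grab_frame("top");s=grab_frame("scene")
b=mask(t,(100,100,30),(130,255,255),(455,220,495,275));s0=cv2.imread("pics/scene0.png")[:,:,::-1].copy()
print("top blue",blobs(b))
b=mask(s,(100,100,30),(130,255,255),(255,140,285,175));print("scene blue",cv2.boundingRect(b),blobs(b))
cv2.imwrite('pics/m.png',np.hstack([cv2.resize(t[200:300,420:520],(400,400),interpolation=2),cv2.resize(s[110:210,220:320],(400,400),interpolation=2)])[:,:,::-1])
```

```text
t 30.0 tcp [ 0.5227 -0.3595  0.1833] yaw_tooly 106.92 tilt [ 0.  0. -1.] F [ 0.2  -0.01  0.28] M [ 0.02  0.06 -0.  ] w 0.0915 j [ 0.04  0.5   0.7   1.67 -0.35  1.1   1.14]
top blue [(np.int32(173), [475.6, 248.6])]
scene blue (261, 143, 14, 24) [(np.int32(246), [267.7, 153.5])]
```

View pics/m.png

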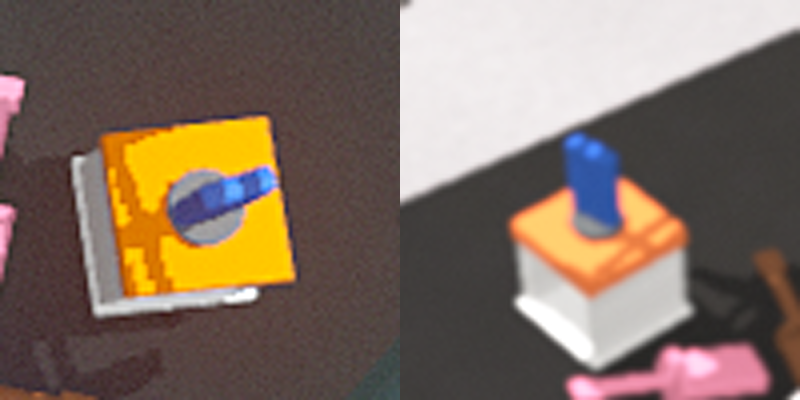

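The last picture shows the key upright, its collar on the orange plate, and the gripper clear. Handing in.

```bash
python3 -c "
from h import *
print(close_job())"
```

```text
the job is handed in; nothing more can be done
None
```

The service cover is locked, and the key is back upright in its stand and released. I handed the job in at about 30 s of the 72 s.

**Lock:** The blade went straight into the slot and met the sprung floor at about the expected height. I turned it clockwise until the moment rose from about 0.08 to 0.22 N m. Afterwards the slot measured 111.7° in the top view. The green marks measured 111.0°, and the line at right angles to the red ones 111.3°, so it agrees within the measuring error of about 1°.

**Key:** The collar touched the plate at the same height (0.0559 m reported) as when I picked the key up. The last picture shows it upright, with the gripper well clear.

**What disagreed or went wrong:**
- **Fingertip height:** In the images the fingertips sat about 35 mm above the reported TCP. Because of this the first grasp closed on nothing and pressed on top of the handle with about 8 N. I corrected for it, and the second grasp held.
- **Look-alike keys:** The pink and brown keys, which were standing at the start, were lying down when I looked after the first grasp. I don't know whether they fell by themselves or were knocked over.
- **Not measured at the end:** I did not check the positions of the tray, tee, coil and jar again. The gripper only passed well above them or stayed away.

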